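Pin the handle of the welcome tray and hold the tray out level

ROBOT

A 6-joint arm with a two-finger parallel gripper is mounted at the origin on the work surface. World frame = base frame: x ahead of the robot, y to its left, z up, the work surface at z = 0. Lengths are in m, angles in rad, forces in N, time in s.
With the tool pointing down it reaches from about 0.4 to 0.925 m from the base axis. Payload 3.4 kg.
Tool frame: the origin (TCP) lies on the mounting face of the last link; the fingertips stand manip.tcp_to_tips ahead of it and the grasp point (between the pads) lies 155 mm ahead of it (manip.tcp_to_tips is the distance from the TCP to the fingertips, in m); z points along the fingers, y is the line along which they close (so a half turn about z gives the same grasp; the last joint's range is limited). The gripper opens to 85 mm and grips with 20 to 120 N. Pads are 22 mm wide; open, the fingers measure 114 mm over their backs; the gripper's body (76 mm by 85 mm) begins 54 mm behind the grasp point. The pads swing forward as they close: fully open they stand 13 mm farther back than shut.
Start: joints at [1.167, 0.307, 1.506, -0, 1.328, -0.073], TCP at [0.187, 0.544, 0.405] pointing down, gripper open.
Joint ranges: [-3.12, 3.12], [-1.05, 2.28], [0.14, 2.33], [-1.42, 4.57], [0.1, 2.73], [-2.68, 2.68]. Speed limits (rad/s): [2.57, 2.57, 3.14, 3.14, 3.14, 3.14].

INTERFACE

Orientations are given as a 3x3 rotation matrix whose columns are the frame's x, y, z axes.
In Python, from station import manip, get_image, camera_info gives the robot as it stands (manip), with the cameras as plain functions.
- The arm moves only by the shell command python3 jog.py 'ROWS' [OPENING] [FORCE]. ROWS is a JSON list of rows, 1 to 5 of them, each of 6 numbers: dx, dy, dz in m, then a rotation vector rx, ry, rz in rad; each row shifts and turns the commanded pose from where the row before left it, along the tool's axes as they then stand; what a row does not reach is not made up. A row lasts 1/10 s, in which the tool goes at most 0.05 m and 0.15 rad, less where a joint would pass 70% of its speed; a pose out of reach is approached as far as the arm can. OPENING is the opening from 0.0 (shut) to 1.0 (fully open), set as the command begins (- or left out keeps the last). The fingers move at their own pace and stop on an object; FORCE is the grip in N (left out, the last holds). Time passes only in rows, so rows that do not move let the fingers close. It prints the time, the measured TCP pose, the force, the opening and the grip force at its end.
- manip.state(): the state, without advancing time (a new reading comes with each control period).
- get_image(name): name is "side" or "top"; returns the picture (384x512x3 uint8, red, green, blue); there is no depth.
- camera_info(name): a dict with "mtx" (3x3 intrinsics, pixels), "view" (4x4, takes a point from world to camera coordinates). Camera axes: x right, y down, z forward; pixel columns grow to the right and rows downward; lengths in m; the calibration is good to about 2 mm. A picture is of the moment at which its call begins. camera_info takes no time and is no camera call.
- manip.sign_off(): hands the job in; it is judged then, once.
The state is a dict: "time_s": time; "qpos": joint angles; "dq": joint speeds; "joint_efforts": joint torques, N m; "ee_pos": TCP position; "ee_rot": TCP orientation; "contact_force": force on the tool from outside, world axes, zero at the start; "torque": the same for the moment, N m; "grip_width": opening from 0.0 (shut) to 1.0 (fully open); "grip_force": force on a finger pad.
Only numpy, scipy, OpenCV 4.12 (cv2) and the standard library are available. Lean on these libraries where they do the work, as an engineer would, in place of code of your own. Each camera call takes 0.05 s, during which the arm holds its last target. There are 200 camera calls.

TASK

Take the red-topped brass pin out of its wooden stand and push it fully home through the yellow plate of the blue tray and the foot of the tray's handle beneath it, so the handle is locked while the tray still stands on the table. Then lift the tray by its wooden handle, carry it near level so the clementine never leaves its shallow pocket, and finish while still holding it: level and still, centred over the round red place mat with its underside about 10 cm above the table, touching nothing but your grip. Do not shift the crockery and other things on the table.

Things in the scene. Friction and masses are not known exactly. Their poses are not given: they have to be found in the camera images.
- tray: Loose blue tray, 270 (x) by 160 mm (y), edge 10 mm high, 0.32-0.5 kg. Origin: centre of its underside, z up. Along its middle an aluminium channel (x -110 to +45 mm, 48 mm wide, top 26 mm up) holds the handle's foot; a yellow plate with the pin hole roofs the channel's -x end. Fruit pocket at the +x end. The loaded tray weighs under 0.85 kg and balances within 20 mm of the handle.
- handle: Loose handle, 0.14 kg: steel foot 8 mm thick, 36 mm wide, already slid home in the channel (about 1 mm play, x along the tray's x), a neck, and a light wood grip block 60 (x) by 22 (y) by 38 mm tall, its top 84 mm above the tray's underside. Origin: under the foot, below the grip's middle, 11 mm above the tray's origin. Unpinned, it could slide out towards the tray's +x.
- handle_grip (a point): Point inside the wooden grip block, 68 mm above the tray's underside, midway along and across the block (the block reaches from 22 mm below to 16 mm above it). Axes as the handle's: pinch along y (22 mm).
- tray_hole (a point): Centre of the mouth of the round 11 mm hole in the top face of the yellow plate, 26 mm above the tray's underside, 75 mm from the tray's centre towards its -x end; axes as the tray's. Below it the plate is 6 mm thick, then the 13 mm hole in the handle's foot, then a free space; the tray's deck lies 20 mm below the mouth.
- foot_hole (a point): Centre of the mouth of the 13 mm hole through the handle's foot, on the foot's top face, 7 mm below tray_hole when the foot is home; it stays within about 1.5 mm of being in line.
- pin: Loose pin, 40 g, upright in its stand. Origin: centre of its lower tip; z up along the pin. Brass shank 9 mm thick, 18 mm long, chamfered tip; then a brass collar 24 mm wide, 4 mm thick; then a red round grip 14 mm thick from 22 to 62 mm above the tip. Fully home, the collar lies on the yellow plate, the tip 18 mm below the hole's mouth; its weight keeps it in.
- pin_stand: Fixed wooden block, 50 by 50 by 40 mm, with a loose 13 mm hole, 25 mm deep, in its top where the pin stands, collar resting on the block. Origin: centre of its underside.
- fruit: Clementine: orange ball 50 mm in diameter, about 70 g, lying loose in the tray's pocket. Origin: its centre.
- pocket (a point): Centre of the clementine when it lies in the middle of the pocket: 90 mm from the tray's centre towards +x, 31 mm above the tray's underside. The pocket is a flat floor within a white ring of 22 mm inner radius and 4 mm height; the ball can roll about 8 mm each way, and rolls over the rim at about 30 degrees of tilt, less if jerked.
- mat: Fixed round red place mat with a green middle, 180 mm in diameter, 4 mm thick. Origin: centre of its underside. It lies on the other side of the table from the tray (either may be left or right).
- cup: Bystander: small blue cup, 64 mm wide, 60 mm tall. Origin: centre of its underside.
- mug: Bystander: white mug, 80 mm wide plus handle, 90 mm tall. Origin: centre of its underside.
- mug2: Bystander: second white mug, the same size.
- sugar: Bystander: metal sugar tin, 70 mm wide, 100 mm tall. Origin: centre of its underside.
- spoon: Bystander: spoon, 120 mm long, lying near the robot's base. Origin: on the table, near its middle.

How it is judged:
On the way, in this order (a step that is already met when the one before it is completed fails the run):
1. the pin is fully home through the yellow plate and the handle's foot, with the tray still standing on the table (z of pin in the frame of tray_hole below -0.014 m and horizontal distance between pin and tray_hole below 0.005 m and horizontal distance between pin and foot_hole below 0.008 m and height (world z) of tray below 0.012 m and contact force between the fingers and pin below 0.1 N), for 0.2 s.
2. the tray is lifted clear by its pinned handle, the clementine in its pocket (z of pin in the frame of tray_hole below -0.014 m and horizontal distance between pin and tray_hole below 0.005 m and horizontal distance between pin and foot_hole below 0.008 m and height (world z) of tray above 0.04 m and distance between fruit and pocket below 0.022 m and contact force between the fingers and handle above 1 N), for 0.2 s.
At the end, for the whole second after the job is handed in: The fingers hold the handle; tray underside 60-160 mm above the table, centre within 50 mm of the mat's, tilt under 0.1 rad, still, arm not pressing on it; pin tip 14 mm or more below the hole's mouth, within 5 mm of its axis; clementine within 22 mm of its pocket point (z of pin in the frame of tray_hole below -0.014 m and horizontal distance between pin and tray_hole below 0.005 m and horizontal distance between pin and foot_hole below 0.008 m and height (world z) of tray between 0.06 and 0.16 m and horizontal distance between tray and mat below 0.05 m and angle between tray's own z axis and vertical below 0.1 rad and linear speed of tray below 0.03 m/s and angular speed of tray below 0.2 rad/s and distance between fruit and pocket below 0.022 m and contact force between the fingers and handle above 1 N and contact force between tray and the arm below 0.5 N); the arm keeps its last pose, push and grip.
It fails at once if the clementine leaves its pocket (distance between fruit and pocket above 0.024 m).
It fails at once if the tray is tipped by more than 0.3 rad (17 degrees) (angle between tray's own z axis and vertical above 0.3 rad).
It fails at once if the tray is lifted without the pin home (height (world z) of tray above 0.025 m and not (z of pin in the frame of tray_hole below -0.014 m and horizontal distance between pin and tray_hole below 0.005 m and horizontal distance between pin and foot_hole below 0.008 m)).
It fails at once if a bystander is moved by more than 30 mm (distance of any of cup, mug, mug2, sugar, spoon from where it was at the start of the episode above 0.03 m).
It also fails if it takes over 64 s, if anything falls off the work surface, if the arm or the gripper's body presses on something with over 40 N, if the wrist force passes 120 N, or if a joint passes its speed limit or range.

## Working session

There is one attempt and no reset: what is moved stays moved. The work goes in short steps, Python scripts to look and compute and a shell command to move; the robot and the scene stay as the last step left them, time stands still between calls to the robot, and variables do not carry over. Pictures are saved under pics/ and viewed, at most 10 in all, crops included, and the job is handed in when it is done.

```bash
ls; mkdir -p pics; python3 - <<'E'
from station import manip, get_image, camera_info
import cv2,numpy as np
for n in("side","top"):
    im=get_image(n); cv2.imwrite(f"pics/{n}0.png",cv2.cvtColor(im,cv2.COLOR_RGB2BGR))
    c=camera_info(n); print(n,np.round(c["mtx"],1).tolist(),np.round(c["view"],3).tolist())
s=manip.state(); print(s["time_s"],np.round(s["ee_rot"],3).tolist(),np.round(s["ee_pos"],4),manip.tcp_to_tips,s["grip_width"])
E
```

```text
jog.py
pics
station.py
side [[384.4, 0.0, 257.6], [0.0, 384.4, 188.5], [0.0, 0.0, 1.0]] [[0.727, -0.686, 0.01, -0.468], [-0.387, -0.421, -0.821, 0.266], [0.567, 0.593, -0.571, 0.617], [0.0, 0.0, 0.0, 1.0]]
top [[352.3, 0.0, 261.1], [0.0, 352.3, 191.5], [0.0, 0.0, 1.0]] [[-0.006, -1.0, -0.001, -0.005], [-0.99, 0.006, -0.139, 0.597], [0.139, 0.0, -0.99, 0.939], [0.0, 0.0, 0.0, 1.0]]
0.1 [[-0.946, 0.325, -0.001], [0.325, 0.946, -0.002], [0.0, -0.002, -1.0]] [0.1867 0.5435 0.4039] 0.1734 1.0011566847592057
```

View pics/top0.png

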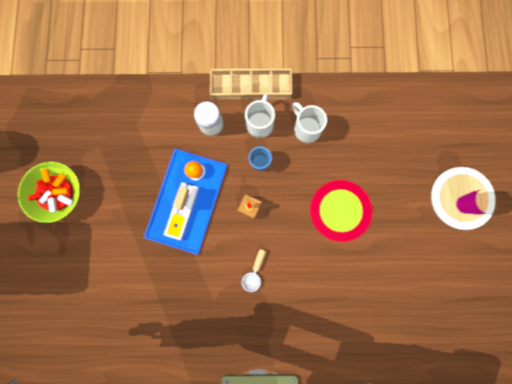

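View pics/side0.png

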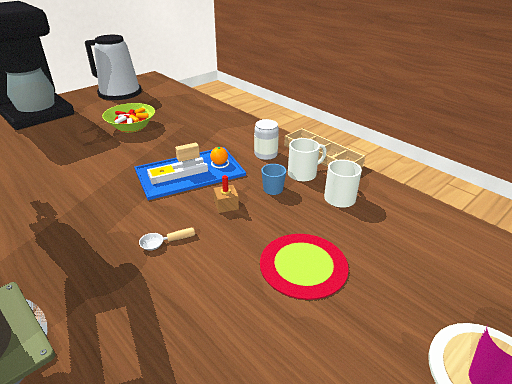

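Both views are clear: the tray is at top (186,201), with its −x end (yellow plate) at (176,225) and the clementine at (194,170). The pin and stand are at (249,206), and the mat is at (341,211). I'll enlarge both next.

```bash
python3 - <<'E'
import cv2
t=cv2.imread("pics/top0.png")[145:257,142:272]; cv2.imwrite("pics/topc.png",cv2.resize(t,(780,672)[:2] if 0 else (0,0),fx=5,fy=5,interpolation=cv2.INTER_CUBIC))
t=cv2.imread("pics/side0.png")[140:220,130:260]; cv2.imwrite("pics/sidec.png",cv2.resize(t,(0,0),fx=6,fy=6,interpolation=cv2.INTER_CUBIC))
E
```

```text
(no output)
```

View pics/topc.png

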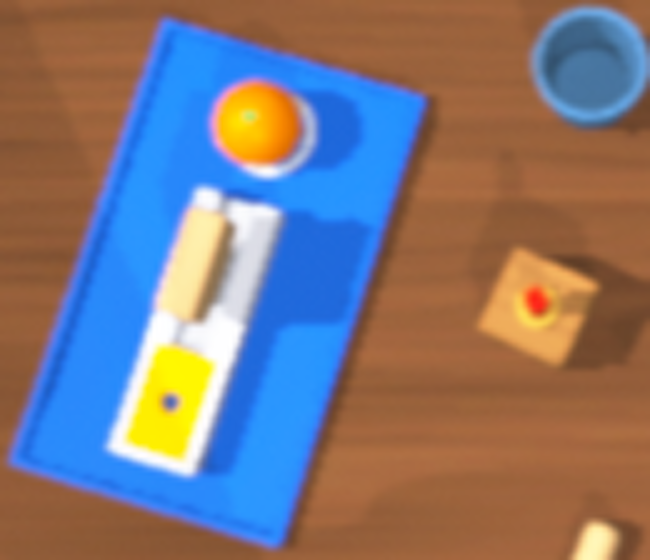

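View pics/sidec.png

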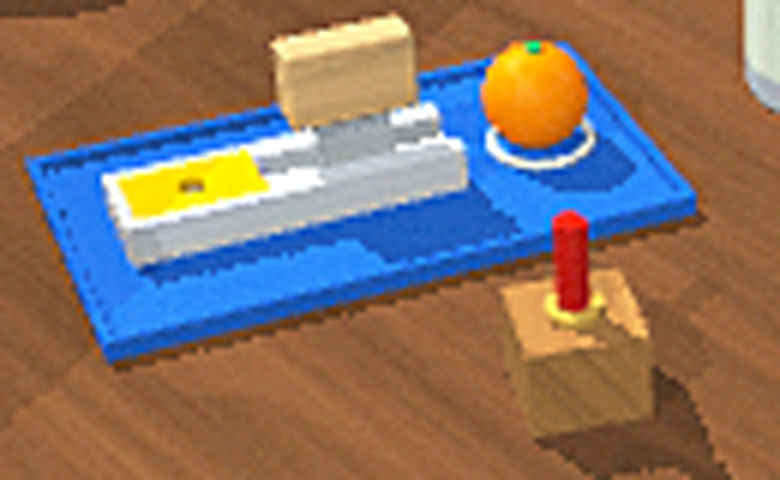

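```bash
cat > h.py <<'E'
import numpy as np
from station import manip, get_image, camera_info
from scipy.optimize import least_squares
CI={n:camera_info(n) for n in("top","side")}
def P(n):
    c=CI[n]; return np.array(c["mtx"])@np.array(c["view"])[:3]
PM={n:P(n) for n in CI}
def proj(n,X): p=PM[n]@np.append(X,1); return p[:2]/p[2]
def tri(t,s):
    r=least_squares(lambda X:np.r_[proj("top",X)-t,proj("side",X)-s],[.5,0,.05]); return r.x,np.abs(r.fun).max()
def atz(n,p,z): return least_squares(lambda X:proj(n,[X[0],X[1],z])-p,[.5,0]).x
tc=lambda x,y:np.array([(x+.5)/5-.5+142,(y+.5)/5-.5+145])
sc=lambda x,y:np.array([(x+.5)/6-.5+130,(y+.5)/6-.5+140])
E
python3 - <<'E'
from h import *
np.set_printoptions(precision=4,suppress=True)
for n,t,s in [("hole",tc(170,402),sc(191,186)),("pintop",tc(533,290),sc(571,217)),("collar",tc(537,306),sc(575,309)),("griptop",tc(194,264),sc(343,37)),("fruit",tc(256,123),sc(535,95)),("mat",(341,211),(304.5,265.5))]:
    print(n,*tri(t,s))
print("hole z.026",atz("top",tc(170,402),.026),atz("side",sc(191,186),.026))
print("pintop .084",atz("top",tc(533,290),.084),atz("side",sc(571,217),.084))
print("collar .044",atz("top",tc(537,306),.044),atz("side",sc(575,309),.044))
print("grip .084",atz("top",tc(194,264),.084),atz("side",sc(343,37),.084))
ct=[atz("top",tc(*p),.01) for p in[(165,17),(428,97),(280,548),(12,463)]]
cs=[atz("side",sc(*p),.01) for p in[(570,42),(697,197),(110,350),(28,160)]]
for c in(ct,cs):
    c=np.array(c);d=(c[0]+c[1]-c[2]-c[3])/2; print("tray",c.mean(0),np.degrees(np.arctan2(d[1],d[0])),np.linalg.norm(d), c.mean(0)-.075*d/np.linalg.norm(d))
E
```

```text
hole [0.5068 0.2304 0.0255] 0.06398901247698063
pintop [0.5613 0.0259 0.0831] 0.29226800802570096
collar [0.5583 0.0243 0.041 ] 0.23907378098527943
griptop [0.5772 0.2051 0.0849] 0.1501898036708269
fruit [0.665  0.1844 0.0302] 0.24913962342262153
mat [ 0.5467 -0.2407 -0.0019] 0.5059768392400201
hole z.026 [0.5067 0.2304] [0.5066 0.2296]
pintop .084 [0.5619 0.0253] [0.5599 0.0251]
collar .044 [0.5574 0.0246] [0.5563 0.0207]
grip .084 [0.577  0.2056] [0.5785 0.2064]
tray [0.5786 0.2063] -17.264855854677887 0.27044020769783883 [0.507  0.2286]
tray [0.5795 0.2053] -16.986884243444322 0.26947218665540384 [0.5078 0.2272]
```

Triangulated heights agree with the text (hole 25.5 mm, grip top 85 mm, pin top 83 mm). Next I move above the pin.

```bash
R='[[-0.0347,-0.0247,0.009,0,0,0],[-0.0347,-0.0247,0.009,0,0,0],[-0.0347,-0.0247,0.009,0,0,0]]'; 
python3 jog.py '[[-0.0347,-0.0247,0.009,0,0,0],[-0.0347,-0.0247,0.009,0,0,0],[-0.0347,-0.0247,0.009,0,0,0],[-0.0347,-0.0247,0.009,0,0,0],[-0.0347,-0.0247,0.009,0,0,0]]'
python3 jog.py '[[-0.0347,-0.0247,0.009,0,0,0],[-0.0347,-0.0247,0.009,0,0,0],[-0.0347,-0.0247,0.009,0,0,0],[-0.0347,-0.0247,0.009,0,0,0],[-0.0347,-0.0247,0.009,0,0,0]]'
python3 jog.py '[[-0.0347,-0.0247,0.009,0,0,0],[-0.0347,-0.0247,0.009,0,0,0],[-0.0347,-0.0247,0.009,0,0,0],[-0.0347,-0.0247,0.009,0,0,0],[-0.0347,-0.0247,0.009,0,0,0]]'
python3 jog.py '[[0,0,0,0,0,-0.03],[0,0,0,0,0,0],[0,0,0,0,0,0]]'
python3 - <<'E'
from h import *
s=manip.state();R=np.array(s["ee_rot"]);p=np.array(s["ee_pos"]);print(p,R.round(4).tolist())
print(R.T@(np.array([.559,.025,.225])-p))
E
```

```text
time_s: 0.6
ee_pos: [0.3112, 0.3691, 0.3591]
ee_rot: [[-0.946, 0.324, -0.0], [0.324, 0.946, -0.0], [0.0, -0.0, -1.0]]
contact_force: [0.1, 0.9, 0.2]
grip_width: 0.995
grip_force: 0.0
time_s: 1.1
ee_pos: [0.4353, 0.1959, 0.3142]
ee_rot: [[-0.946, 0.325, -0.0], [0.325, 0.946, -0.0], [0.0, -0.0, -1.0]]
contact_force: [1.1, 0.2, 0.4]
grip_width: 1.001
grip_force: 0.0
time_s: 1.6
ee_pos: [0.5594, 0.0227, 0.269]
ee_rot: [[-0.946, 0.325, -0.001], [0.325, 0.946, 0.0], [0.001, -0.0, -1.0]]
contact_force: [0.8, 0.7, -0.1]
grip_width: 1.002
grip_force: 0.0
time_s: 1.9
ee_pos: [0.5579, 0.0249, 0.2694]
ee_rot: [[-0.955, 0.297, -0.002], [0.297, 0.955, 0.0], [0.002, -0.0, -1.0]]
contact_force: [-1.1, 0.3, -0.1]
grip_width: 0.998
grip_force: 0.0
[0.55785451 0.0248945  0.26939813] [[-0.955, 0.2966, -0.0018], [0.2966, 0.955, 0.0005], [0.0018, -0.0001, -1.0]]
[-0.00114414  0.00044424  0.04439607]
```

```bash

python3 jog.py '[[-0.001,0,0.015,0,0,0],[0,0,0.015,0,0,0],[0,0,0.014,0,0,0],[0,0,0,0,0,0]]' 
python3 jog.py '[[0,0,0,0,0,0],[0,0,0,0,0,0],[0,0,0,0,0,0],[0,0,0,0,0,0],[0,0,0,0,0,0]]' 0 40
python3 jog.py '[[0,0,0,0,0,0],[0,0,0,0,0,0],[0,0,0,0,0,0],[0,0,0,0,0,0],[0,0,0,0,0,0]]'
python3 jog.py '[[0,0,-0.02,0,0,0],[0,0,-0.03,0,0,0],[0,0,-0.03,0,0,0],[0,0,0,0,0,0],[0,0,0,0,0,0]]'
python3 - <<'E'
from h import *
import cv2
a=cv2.cvtColor(get_image("top"),cv2.COLOR_RGB2BGR);b=cv2.cvtColor(get_image("side"),cv2.COLOR_RGB2BGR)
cv2.imwrite("pics/t1.png",a);cv2.imwrite("pics/s1.png",b)
s=manip.state();R=np.array(s["ee_rot"]);p=np.array(s["ee_pos"]);print(p,R.round(4).tolist())
tip=p+R@[0,0,.2];tp,sp=proj("top",tip),proj("side",tip);print(tp,sp)
def crop(im,c):
    x,y=int(c[0])-33,int(c[1])-50;print(x,y);return cv2.resize(im[y:y+100,x:x+66],(0,0),fx=6,fy=6,interpolation=cv2.INTER_CUBIC)
cv2.imwrite("pics/c1.png",np.hstack([crop(a,tp),crop(b,sp)]))
E
```

```text
time_s: 2.3
ee_pos: [0.5578, 0.0256, 0.2245]
ee_rot: [[-0.956, 0.295, -0.004], [0.295, 0.956, 0.0], [0.004, -0.001, -1.0]]
contact_force: [-2.3, -0.1, 0.5]
grip_width: 1.0
grip_force: 0.0
time_s: 2.8
ee_pos: [0.5598, 0.024, 0.2262]
ee_rot: [[-0.955, 0.296, 0.001], [0.296, 0.955, -0.0], [-0.001, 0.0, -1.0]]
contact_force: [-1.5, 0.5, 10.6]
grip_width: 0.151
grip_force: 41.8
time_s: 3.3
ee_pos: [0.5599, 0.024, 0.2262]
ee_rot: [[-0.955, 0.296, 0.001], [0.296, 0.955, 0.0], [-0.001, 0.0, -1.0]]
contact_force: [-1.2, 0.7, 5.0]
grip_width: 0.149
grip_force: 39.0
time_s: 3.8
ee_pos: [0.5597, 0.024, 0.306]
ee_rot: [[-0.955, 0.296, 0.001], [0.296, 0.955, -0.0], [-0.001, 0.0, -1.0]]
contact_force: [-0.0, -0.2, -1.2]
grip_width: 0.152
grip_force: 39.0
[0.55896545 0.02404918 0.30447292] [[-0.9551, 0.2963, -0.0025], [0.2963, 0.9551, 0.0001], [0.0024, -0.0007, -1.0]]
[248.39178888 203.07858151] [224.22297583 168.72428684]
215 153
191 118
```

View pics/c1.png

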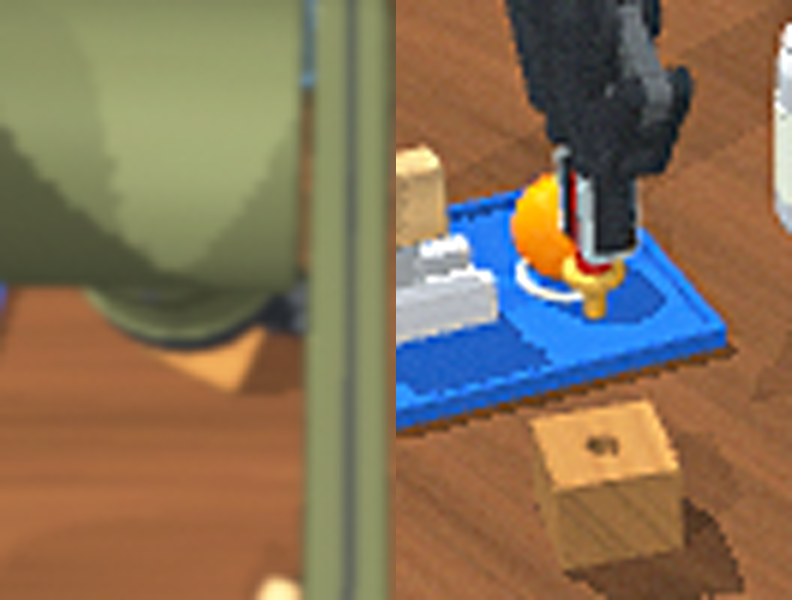

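Side crop: pin held upright; tip at side pixel (224.1,170.4), against (224.2,≈170.2) expected for a tip 0.204 below the TCP. The top view is blocked by the arm. Next I carry the pin over the hole.

```bash

python3 jog.py '[[0.0185,0.0302,0,0,0,0],[0.0185,0.0302,0,0,0,0],[0.0185,0.0302,0,0,0,0],[0.0185,0.0302,0,0,0,0],[0.0185,0.0302,0,0,0,0]]' 
python3 jog.py '[[0.0185,0.0302,0.0,0,0,0],[0,0,0.025,0,0,0],[0,0,0.025,0,0,0],[0,0,0,0,0,0],[0,0,0,0,0,0]]'
python3 - <<'E'
from h import *
import cv2
b=cv2.cvtColor(get_image("side"),cv2.COLOR_RGB2BGR);a=cv2.cvtColor(get_image("top"),cv2.COLOR_RGB2BGR)
s=manip.state();R=np.array(s["ee_rot"]);p=np.array(s["ee_pos"]);print(p,R.round(4).tolist())
tip=p+R@[0,0,.204];sp=proj("side",tip);tp=proj("top",tip);print(tp,sp,proj("side",[.507,.2298,.026]),proj("top",[.507,.2298,.026]))
print("to go",R.T@(np.array([.507,.2298,.026])-tip))
x,y=int(sp[0])-25,int(sp[1])-35;print(x,y);c1=cv2.resize(b[y:y+60,x:x+50],(0,0),fx=10,fy=10,interpolation=cv2.INTER_CUBIC)
x,y=int(tp[0])-30,int(tp[1])-60;print(x,y);c2=cv2.resize(a[y:y+120,x:x+60],(0,0),fx=5,fy=5,interpolation=cv2.INTER_CUBIC)
cv2.imwrite("pics/c2.png",np.hstack([c1,c2]))
E
```

```text
time_s: 4.4
ee_pos: [0.515, 0.1967, 0.3039]
ee_rot: [[-0.955, 0.297, -0.003], [0.297, 0.955, -0.001], [0.003, -0.002, -1.0]]
contact_force: [0.3, 0.2, -0.2]
grip_width: 0.148
grip_force: 39.1
time_s: 4.9
ee_pos: [0.5068, 0.2298, 0.2544]
ee_rot: [[-0.955, 0.296, -0.004], [0.296, 0.955, -0.001], [0.003, -0.002, -1.0]]
contact_force: [-0.3, -0.6, -0.4]
grip_width: 0.151
grip_force: 39.1
[0.50781782 0.22985701 0.25607699] [[-0.9549, 0.2968, 0.0005], [0.2968, 0.9549, 0.0001], [-0.0004, 0.0003, -1.0]]
[173.48894172 224.10299019] [160.47097913 161.97538319] [161.50591458 170.50535747] [175.81989266 224.87688467]
to go [ 0.00085802 -0.00036078  0.02607656]
135 126
143 164
```

View pics/c2.png

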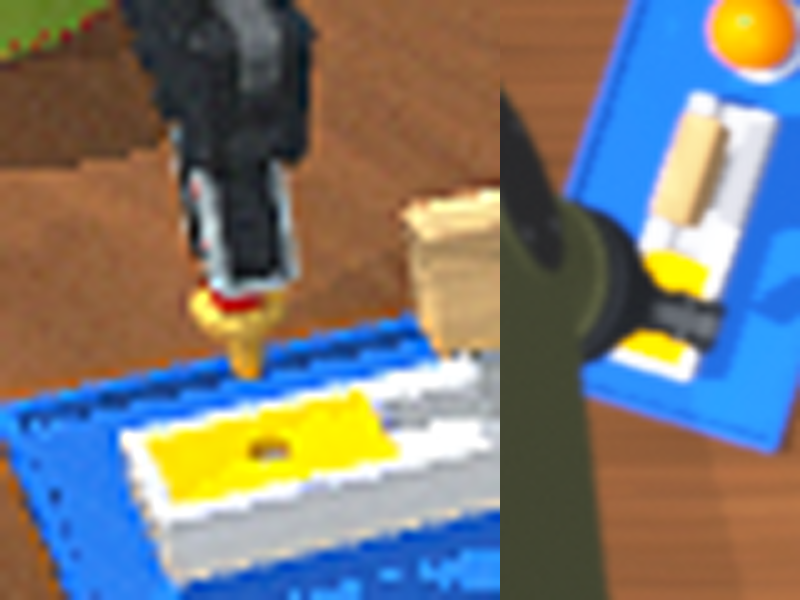

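Side crop: tip at about side (159.6,163.1) and the hole at (161.6,170.4). The tip looks about 1 px left of true, so I'll measure the shank column by image code.

```bash
python3 - <<'E'
from h import *
import cv2
b=np.mean([get_image("side").astype(float) for _ in range(3)],0)
ps=[]
for _ in range(3): get_image("side");ps.append(np.array(manip.state()["ee_pos"]))
print(np.round(ps,4).tolist())
print("blue ch rows157-164 cols152-168");print(b[157:165,152:168,2].astype(int));print(b[157:165,152:168,0].astype(int))
print("hole G rows168-173 cols157-167");print(b[168:174,157:167,1].astype(int))
p=np.mean(ps,0)
for z in (.026,.03,.05,.052,.056,.06):print(z,proj("side",[.507,.2298,z]),proj("side",[p[0],p[1],z]))
E
```

```text
[[0.5078, 0.2299, 0.2567], [0.5077, 0.2299, 0.2566], [0.5076, 0.2299, 0.2565]]
blue ch rows157-164 cols152-168
[[ 64  63  69  64  75  88  99  69  66  60  55  52  58  52  53  52]
 [ 62  62  65  62  65  64  67  60  61  58  55  50  53  48  49  44]
 [ 60  64  63  62  62  58  63  55  55  45  51  45  54  45 174 175]
 [ 62  55  59  54  54  62  54  65  56  34 185 171 255 255 234 228]
 [ 54  49  53  53 113 178 120  57  47  26 242 198 154 143 150 152]
 [174 173 242 255 255 238 243  91  39  86 161 153 151 148 255 255]
 [234 229 189 148 144 152 154 163 157 162 255 255 254 252 249 247]
 [145 153 150 150 151 255 255 255 255 255 252 247 248 250 251 255]]
[[155 151 156 200 229 245 254 206 194 179 165 148 144 137 139 136]
 [149 153 154 148 178 193 193 188 178 158 138 142 150 153 150 149]
 [147 149 152 156 156 151 182 164 162 142 144 147 157 165  99  98]
 [151 152 152 156 162 166 171 209 176 152  91  91  27  25  21  16]
 [156 162 165 164 139  89 137 217 197 169  35  18  19  13  26  25]
 [103 101  68  28  20  21   2 167 206  87  20  19  21  21  46  47]
 [ 17  21  20  17  17  24  17   8  22  16  34  36  37  31  32  27]
 [ 19  26  26  21  29  46  42  37  37  35  31  23  26  33  35  92]]
hole G rows168-173 cols157-167
[[231 233 230 232 233 234 232 228 246 245]
 [229 230 239 241 213 214 252 250 246 245]
 [231 232 225 143 141 146 152 250 246 244]
 [230 229 210 119 136 151 159 235 244 243]
 [230 230 251 255 243 255 253 246 243 242]
 [246 245 245 247 246 247 245 245 247 255]]
0.026 [161.50591458 170.50535747] [161.72990287 170.39583921]
0.03 [161.30597092 169.23321643] [161.53054843 169.12402385]
0.05 [160.29271541 162.78638106] [160.52028504 162.67887791]
0.052 [160.19013073 162.1336863 ] [160.41800386 162.02635783]
0.056 [159.98426446 160.82386272] [160.21274696 160.7168868 ]
0.06 [159.77746371 159.50809349] [160.00655878 159.40147443]
```

```bash

python3 jog.py '[[0.0007,0,0.012,0,0,0],[0,0,0.010,0,0,0],[0,0,0,0,0,0],[0,0,0,0,0,0]]' 
python3 jog.py '[[0,0,0.004,0,0,0],[0,0,0.003,0,0,0],[0,0,0,0,0,0],[0,0,0,0,0,0]]'
python3 jog.py '[[0,0,0.002,0,0,0],[0,0,0,0,0,0],[0,0,0,0,0,0]]'
```

```text
time_s: 5.7
ee_pos: [0.5064, 0.2301, 0.2328]
ee_rot: [[-0.955, 0.296, -0.002], [0.296, 0.955, -0.001], [0.002, -0.001, -1.0]]
contact_force: [0.3, 0.5, 0.7]
grip_width: 0.147
grip_force: 39.1
time_s: 6.1
ee_pos: [0.5072, 0.2303, 0.2268]
ee_rot: [[-0.955, 0.296, 0.001], [0.296, 0.955, 0.0], [-0.001, 0.0, -1.0]]
contact_force: [1.1, -0.6, -1.2]
grip_width: 0.15
grip_force: 39.1
time_s: 6.4
ee_pos: [0.5071, 0.2303, 0.2249]
ee_rot: [[-0.955, 0.296, 0.001], [0.296, 0.955, 0.0], [-0.001, 0.001, -1.0]]
contact_force: [2.4, -0.7, -1.3]
grip_width: 0.15
grip_force: 39.1
```

```bash

python3 jog.py '[[-0.0005,0,0.003,0,0,0],[0,0,0.002,0,0,0],[0,0,0,0,0,0],[0,0,0,0,0,0]]' 
python3 jog.py '[[0,0,0.003,0,0,0],[0,0,0.002,0,0,0],[0,0,0,0,0,0],[0,0,0,0,0,0]]'
```

```text
time_s: 6.8
ee_pos: [0.5074, 0.2301, 0.2196]
ee_rot: [[-0.955, 0.296, 0.0], [0.296, 0.955, 0.0], [-0.0, 0.0, -1.0]]
contact_force: [3.2, -0.2, -1.5]
grip_width: 0.149
grip_force: 39.1
time_s: 7.2
ee_pos: [0.5073, 0.2301, 0.2146]
ee_rot: [[-0.955, 0.296, 0.0], [0.296, 0.955, 0.0], [-0.0, 0.0, -1.0]]
contact_force: [2.7, -0.5, -1.3]
grip_width: 0.148
grip_force: 39.1
```

Going in freely; the last few mm to seat it.

```bash

python3 jog.py '[[0,0,0.002,0,0,0],[0,0,0.001,0,0,0],[0,0,0,0,0,0],[0,0,0,0,0,0]]' 
python3 jog.py '[[0,0,0.001,0,0,0],[0,0,0,0,0,0],[0,0,0,0,0,0]]'
```

```text
time_s: 7.6
ee_pos: [0.5073, 0.2301, 0.2123]
ee_rot: [[-0.955, 0.296, 0.001], [0.296, 0.955, 0.0], [-0.001, 0.0, -1.0]]
contact_force: [3.1, -1.9, 6.1]
grip_width: 0.147
grip_force: 39.9
time_s: 7.9
ee_pos: [0.5073, 0.2301, 0.2122]
ee_rot: [[-0.955, 0.296, 0.001], [0.296, 0.955, 0.0], [-0.001, 0.001, -1.0]]
contact_force: [0.9, -2.0, 13.2]
grip_width: 0.149
grip_force: 40.7
```

Collar seated at TCP z 0.212, as expected. I release, rise 80 mm and check.

```bash

python3 jog.py '[[0,0,0,0,0,0],[0,0,0,0,0,0],[0,0,0,0,0,0],[0,0,0,0,0,0],[0,0,0,0,0,0]]' 0.8
python3 jog.py '[[0,0,-0.02,0,0,0],[0,0,-0.03,0,0,0],[0,0,-0.04,0,0,0],[0,0,0,0,0,0],[0,0,0,0,0,0]]' 1
python3 - <<'E'
from h import *
import cv2
b=cv2.cvtColor(get_image("side"),cv2.COLOR_RGB2BGR)
cv2.imwrite("pics/s3.png",b);cv2.imwrite("pics/c3.png",cv2.resize(b[130:210,120:260],(0,0),fx=5,fy=5,interpolation=cv2.INTER_CUBIC))
s=manip.state();R=np.array(s["ee_rot"]);p=np.array(s["ee_pos"]);print(p,R.round(4).tolist())
print("grip go",R.T@(np.array([.5785,.206,.068+.155])-p))
E
```

```text
time_s: 8.4
ee_pos: [0.5068, 0.23, 0.2103]
ee_rot: [[-0.955, 0.296, -0.001], [0.296, 0.955, -0.0], [0.001, -0.001, -1.0]]
contact_force: [0.5, 0.1, 0.8]
grip_width: 0.801
grip_force: 0.0
time_s: 8.9
ee_pos: [0.5074, 0.2302, 0.3017]
ee_rot: [[-0.955, 0.296, 0.002], [0.296, 0.955, 0.001], [-0.002, 0.002, -1.0]]
contact_force: [-1.1, -0.4, -0.1]
grip_width: 1.001
grip_force: 0.0
[0.50674242 0.22996921 0.30045943] [[-0.9551, 0.2962, -0.0005], [0.2962, 0.9551, -0.0001], [0.0004, -0.0002, -1.0]]
grip go [-0.07567101 -0.00161597  0.0774269 ]
```

View pics/c3.png

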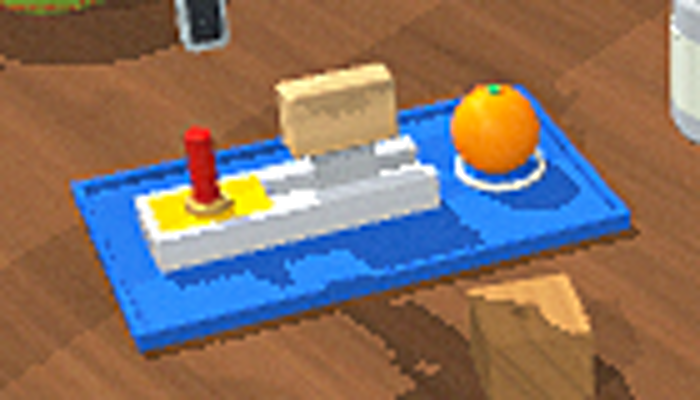

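Side crop: the pin's collar lies on the yellow plate, and the tray and clementine are undisturbed (tray left corner still at side ≈(134.5,167)). Next I grip the handle.

```bash

python3 jog.py '[[-0.038,-0.001,0,0,0,0],[-0.038,-0.0006,0,0,0,0],[0,0,0.03,0,0,0],[0,0,0.03,0,0,0],[0,0,0.017,0,0,0]]'
python3 jog.py '[[0,0,0,0,0,0],[0,0,0,0,0,0],[0,0,0,0,0,0]]' 0.45 60
python3 jog.py '[[0,0,0,0,0,0],[0,0,0,0,0,0],[0,0,0,0,0,0],[0,0,0,0,0,0],[0,0,0,0,0,0]]' 0 100
python3 jog.py '[[0,0,0,0,0,0],[0,0,0,0,0,0],[0,0,0,0,0,0]]'
```

```text
time_s: 9.45
ee_pos: [0.5777, 0.2052, 0.2192]
ee_rot: [[-0.955, 0.297, -0.007], [0.297, 0.955, -0.002], [0.006, -0.004, -1.0]]
contact_force: [-0.6, -0.6, -0.1]
grip_width: 0.999
grip_force: 0.0
time_s: 9.75
ee_pos: [0.5796, 0.2062, 0.2241]
ee_rot: [[-0.955, 0.296, 0.001], [0.296, 0.955, 0.0], [-0.001, 0.0, -1.0]]
contact_force: [0.1, 0.8, -0.0]
grip_width: 0.515
grip_force: 0.0
time_s: 10.25
ee_pos: [0.5797, 0.2063, 0.225]
ee_rot: [[-0.955, 0.296, 0.002], [0.296, 0.955, 0.001], [-0.002, 0.001, -1.0]]
contact_force: [-0.7, 0.2, 6.9]
grip_width: 0.244
grip_force: 98.6
time_s: 10.55
ee_pos: [0.5798, 0.2063, 0.225]
ee_rot: [[-0.955, 0.296, 0.002], [0.296, 0.955, 0.001], [-0.002, 0.002, -1.0]]
contact_force: [-0.5, 0.5, 6.7]
grip_width: 0.244
grip_force: 98.6
```

Gripped. Lift gently with small acceleration.

```bash

python3 jog.py '[[0,0,-0.002,0,0,0],[0,0,-0.003,0,0,0],[0,0,-0.004,0,0,0],[0,0,-0.005,0,0,0],[0,0,-0.006,0,0,0]]'
python3 - <<'E'
from h import *
import cv2
b=cv2.cvtColor(get_image("side"),cv2.COLOR_RGB2BGR)
cv2.imwrite("pics/c4.png",cv2.resize(b[110:210,110:270],(0,0),fx=4,fy=4,interpolation=cv2.INTER_CUBIC))
E
```

```text
time_s: 11.05
ee_pos: [0.5789, 0.2059, 0.2434]
ee_rot: [[-0.955, 0.296, -0.002], [0.296, 0.955, -0.001], [0.002, -0.001, -1.0]]
contact_force: [-0.5, 0.8, -7.1]
grip_width: 0.241
grip_force: 97.9
```

View pics/c4.png

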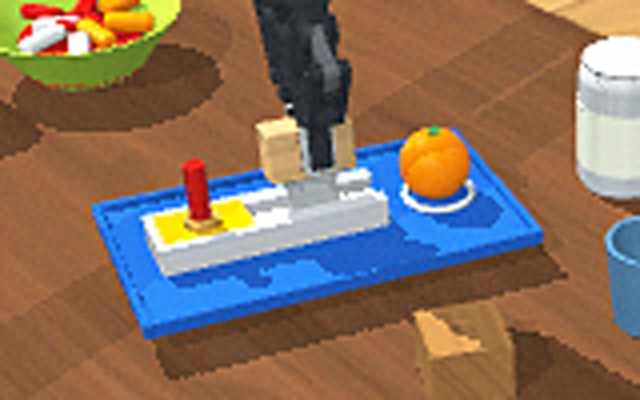

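Tray is level about 2 cm up, the pin is home and the fruit is in its pocket. Next I raise it further and carry it to the mat.

```bash

python3 jog.py '[[0,0,-0.008,0,0,0],[0,0,-0.01,0,0,0],[0,0,-0.012,0,0,0],[0,0,-0.014,0,0,0],[0,0,-0.014,0,0,0]]' 
python3 jog.py '[[0,0,-0.012,0,0,0],[0,0,-0.01,0,0,0],[0,0,-0.006,0,0,0],[0,0,-0.004,0,0,0],[0,0,0,0,0,0]]' 
python3 jog.py '[[-0.001,-0.0042,0,0,0,0],[-0.0019,-0.0083,0,0,0,0],[-0.0029,-0.0125,0,0,0,0],[-0.0039,-0.0166,0,0,0,0],[-0.0049,-0.0208,0,0,0,0]]' 
python3 jog.py '[[-0.0049,-0.0208,0,0,0,0],[-0.0049,-0.0208,0,0,0,0],[-0.0049,-0.0208,0,0,0,0],[-0.0049,-0.0208,0,0,0,0],[-0.0049,-0.0208,0,0,0,0]]' | head -3
python3 jog.py '[[-0.0049,-0.0208,0,0,0,0],[-0.0049,-0.0208,0,0,0,0],[-0.0049,-0.0208,0,0,0,0],[-0.0049,-0.0208,0,0,0,0],[-0.0049,-0.0208,0,0,0,0]]' | head -3
python3 jog.py '[[-0.0049,-0.0208,0,0,0,0],[-0.0049,-0.0208,0,0,0,0],[-0.0049,-0.0208,0,0,0,0],[-0.0049,-0.0208,0,0,0,0],[-0.0049,-0.0208,0,0,0,0]]' | head -3
python3 jog.py '[[-0.0049,-0.0208,0,0,0,0],[-0.0039,-0.0166,0,0,0,0],[-0.0029,-0.0125,0,0,0,0],[-0.0019,-0.0083,0,0,0,0],[-0.001,-0.0042,0,0,0,0]]' | head -3
python3 jog.py '[[0,0,0.003,0,0,0],[0,0,0.004,0,0,0],[0,0,0.003,0,0,0],[0,0,0,0,0,0],[0,0,0,0,0,0]]'
python3 jog.py '[[0,0,0,0,0,0],[0,0,0,0,0,0],[0,0,0,0,0,0]]'
python3 - <<'E'
from h import *
import cv2
a=cv2.cvtColor(get_image("top"),cv2.COLOR_RGB2BGR);b=cv2.cvtColor(get_image("side"),cv2.COLOR_RGB2BGR)
cv2.imwrite("pics/f.png",cv2.resize(np.vstack([a[80:260,150:450],b[120:300,130:430]]),(0,0),fx=1.66,fy=1.66,interpolation=cv2.INTER_CUBIC))
E
```

```text
time_s: 11.6
ee_pos: [0.5793, 0.206, 0.3033]
ee_rot: [[-0.955, 0.296, 0.001], [0.296, 0.955, 0.0], [-0.001, 0.0, -1.0]]
contact_force: [-0.1, 0.1, -6.5]
grip_width: 0.244
grip_force: 98.3
time_s: 12.1
ee_pos: [0.5793, 0.206, 0.3341]
ee_rot: [[-0.955, 0.296, 0.001], [0.296, 0.955, 0.0], [-0.0, 0.0, -1.0]]
contact_force: [0.1, 0.4, -6.5]
grip_width: 0.247
grip_force: 98.3
time_s: 12.6
ee_pos: [0.5745, 0.1407, 0.3335]
ee_rot: [[-0.955, 0.296, -0.0], [0.296, 0.955, -0.0], [0.0, -0.0, -1.0]]
contact_force: [0.4, 0.2, -6.8]
grip_width: 0.244
grip_force: 98.3
time_s: 13.1
ee_pos: [0.5667, 0.0332, 0.3337]
ee_rot: [[-0.955, 0.297, -0.0], [0.297, 0.955, -0.001], [0.0, -0.001, -1.0]]
time_s: 13.6
ee_pos: [0.559, -0.0733, 0.3337]
ee_rot: [[-0.955, 0.297, -0.0], [0.297, 0.955, -0.0], [0.0, -0.001, -1.0]]
time_s: 14.1
ee_pos: [0.5513, -0.1798, 0.3337]
ee_rot: [[-0.955, 0.297, -0.001], [0.297, 0.955, -0.0], [0.0, -0.001, -1.0]]
time_s: 14.6
ee_pos: [0.5477, -0.2424, 0.3336]
ee_rot: [[-0.955, 0.297, -0.0], [0.297, 0.955, 0.0], [0.0, 0.0, -1.0]]
time_s: 15.1
ee_pos: [0.548, -0.241, 0.3235]
ee_rot: [[-0.955, 0.296, -0.001], [0.296, 0.955, 0.0], [0.001, 0.0, -1.0]]
contact_force: [0.7, 0.1, -6.6]
grip_width: 0.243
grip_force: 98.3
time_s: 15.4
ee_pos: [0.548, -0.2416, 0.3239]
ee_rot: [[-0.955, 0.296, 0.0], [0.296, 0.955, -0.0], [-0.0, -0.0, -1.0]]
contact_force: [0.2, -0.1, -6.9]
grip_width: 0.241
grip_force: 98.3
```

View pics/f.png

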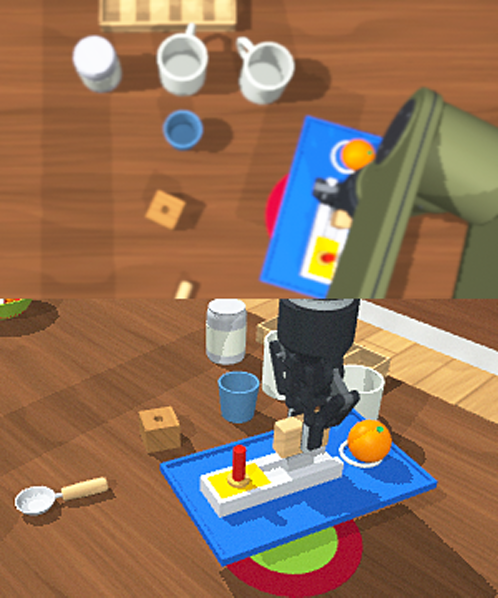

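The tray is level over the mat about 10 cm up, with the pin home, the fruit in its pocket and the bystanders unmoved. Handing in.

```bash
python3 -c "
from station import manip, get_image, camera_info
print(manip.sign_off())"
```

```text
the job is handed in; nothing more can be done
None
```

I handed the job in at about 15.5 s with the pin fully home and the tray held level about 10 cm above the table, centred over the mat, clementine in its pocket; no verdict came back.

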